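# Demagnetise the setting gauge

### The arm

A 7-joint arm with a two-finger parallel gripper is mounted at the origin on a cart in front of the work surface, level with it; the furniture and walls round the work are solid. World frame = base frame: x ahead of the robot, y to its left, z up, the work surface at z = 0. Lengths are in m, angles in rad, forces in N, time in s.
With the tool pointing down it reaches from about 0.4 to 0.925 m from the base axis. Payload 5.6 kg.
Tool frame: the origin (TCP) lies on the mounting face of the last link; the fingertips stand 173 mm ahead of it and the grasp point (between the pads) lies 155 mm ahead of it (env.tcp_to_grasp is the distance from the TCP to the grasp point, in m); z points along the fingers, x is the direction in which the jaws open and shut, and the axes are right-handed (so a half turn about z gives the same grasp; the last joint's range is limited). The gripper opens to 85 mm and grips with 20 to 120 N. Pads are 22 mm wide; open, the fingers measure 114 mm over their backs; the gripper's body (76 mm by 85 mm) begins 54 mm behind the grasp point. The pads swing forward as they close: fully open they stand 13 mm farther back than shut.
Start: joints at [1.15, 0.468, -0.012, 1.603, 0.006, 1.071, -0.056], TCP at [0.24, -0.604, 0.405] pointing down, gripper open.
Joint ranges: [-2.53, 2.53], [-0.31, 2.02], [-1.57, 1.55], [0.28, 2.44], [-1.29, 4.43], [0.15, 1.84], [-2.92, 2.92]. Speed limits (rad/s): [2.57, 2.57, 3.14, 3.14, 3.14, 3.14, 3.14].

### API

Orientations are given as a 3x3 rotation matrix whose columns are the frame's x, y, z axes.
In Python, from workcell import env, capture gives the robot as it stands. The module is installed in compiled form; this text tells all that it offers.
- The arm moves only by the tool drive_tool, never from a script. Its argument "plan" is a list of rows, each a list of 3 entries, a list of its own where there are three numbers: the finger opening in m, from 0 to 0.0854, then the shift along the tool's x, y, z in m, then the turn, a rotation vector about the tool's x, y, z in degrees. A call has 1 to 10 rows; each row shifts and turns the commanded pose from where the row before left it, along the tool's axes as they then stand; what a row does not reach is not made up. A row lasts 1/8 s, in which the tool goes at most 62.5 mm and 10.7 degrees, less where a joint would pass 70% of its speed; a pose out of reach is approached as far as the arm can. A call is refused whole if a number of a shift passes 0.0625 or a number of a turn 10.7, either way. A call with a gripper value outside its range is refused whole. The fingers move at their own pace and stop on an object; "newtons" is the grip in N (left out, the last holds). Time passes only in rows, so rows that do not move let the fingers close. It gives the time, the measured TCP pose, the force and the opening at its end, in the units of the state.
- env.sense(): the state, without advancing time (a new reading comes with each control period).
- capture(name): name is "side" or "top" or "wrist"; returns a dict with "frame" (384x512x3 uint8, blue, green, red), "range_z" (384x512 float32, m along the optical axis (not along the pixel's ray), 0 where there is no reading), "fx", "fy", "cx", "cy" (pixels), "cam_to_world" (4x4, takes a point from camera to world coordinates). Camera axes: x right, y down, z forward; pixel columns grow to the right and rows downward; lengths in m; the calibration is good to about 2 mm. The wrist camera is an equidistant fisheye: a pixel r from the principal point sees the ray r / f radians off the axis. A picture is of the moment at which its call begins.
- env.job_done(): hands the job in, once; it reports no verdict.
The state is a dict: "clock": time; "joints": joint angles; "qd": joint speeds; "tau": joint torques, N m; "tool_pos": TCP position; "tcp_rot": TCP orientation; "contact_force": force on the tool from outside, world axes, zero at the start; "torque": the same for the moment, N m; "width": finger opening in m.
Only numpy, scipy, OpenCV 4.12 (cv2) and the standard library are available. Lean on these libraries where they do the work, as an engineer would, in place of code of your own. Each camera call takes 0.05 s, during which the arm holds its last target. There are 200 camera calls.

### The job

Lay the steel setting gauge flat and lengthwise on the loading end of the demagnetiser, in front of the mouth of the guide channel, and let go of it. Then take the push stick out of its stand and with the stick alone feed the gauge along the channel, through the blue coil arch, until it rests against the end stop. Put the stick back upright in its stand and leave the other things on the bench where they are.

Things in the scene. Friction and masses are not known exactly. Their poses are not given: they have to be found in the camera images.
- demag: Bench demagnetiser, fixed: aluminium plate 104 mm wide (x), 300 long (y), 8 thick; a guide channel runs along its own +y, the feed direction, under a blue coil arch. Origin: centre of the plate's underside, z up. White lead-in narrows from about 60 mm at y = -65 to 31 mm at y = -35 mm; from there two rails 14 mm high, 31 mm apart, run to the stop.
- arch_under (a point): Middle of the underside of the arch's crosshead, 120 mm above the bench (demagnetiser's y = +25 mm). The arch spans y = 0 to 50 mm; clear opening 68 mm wide; crosshead solid from 120 up to 200 mm, so a stick must reach in under it slanting, from the loading side.
- load_spot (a point): Middle of the loading end, on top of the plate, 8 mm above the bench (demagnetiser's y = -105 mm). The plate is flat and bare here from y = -150 to -65 mm. Axes as the demagnetiser's.
- stop_face (a point): Foot of the rubber-faced end stop's face, on top of the plate in the middle of the channel (demagnetiser's y = +135 mm, z = 8 mm). Axes as the demagnetiser's.
- gauge_center (a point): Centre of the setting gauge: bright steel block 28 (x) x 70 (y) x 22 mm (z), about 0.3 kg, lying flat on the bench; the point is half-way up, 11 mm above its underside.
- stick_center (a point): Centre of the loose push stick, half-way up: 230 mm long along its own z, 60 g, standing foot down in the stand. Foot at z = -115 mm from here; up to z = +5 mm a round orange rod 16 mm thick with a flat foot; from +5 to +115 mm a square black handle 20 x 20 mm, faces along its x and y.
- stand: Wooden stand for the push stick, fixed: foot 70 x 70 x 10 mm with a square pocket 21 mm wide, its floor 10 mm above the bench, straight walls up to 66 mm, flared mouth up to 79 mm (about 38 mm wide there). Origin: centre of its underside; the pocket's axis is its z.
- tin_center (a point): Centre of a round blue and white tin, 60 mm across, 42 high; loose, to be left alone.
- bush_center (a point): Centre of a brass-coloured bush, 30 mm across, 50 high; loose, to be left alone.
- nut_center (a point): Centre of a bright steel hexagon nut, 36 x 41 x 18 mm; loose, to be left alone.
- lamp_center (a point): Centre of a black pocket torch, 33 x 123 x 33 mm, lying; loose, to be left alone.
Not all that is in view belongs to the job. Of the things that look like the part that bears stick_center, the smallest one is meant.

How it is judged:
On the way, in this order (a step that is already met when the one before it is completed fails the run):
1. the gauge lies flat and lengthwise on the loading end, released (y of gauge_center in the frame of demag between -0.15 and -0.06 m and x of gauge_center in the frame of demag between -0.025 and 0.025 m and z of gauge_center in the frame of demag between 0.012 and 0.026 m and angle between the y axis of gauge_center and the y axis of demag, either way round below 0.45 rad and contact force between the fingers and gauge below 0.1 N), for 0.2 s.
2. the stick drives the gauge under the arch (y of gauge_center in the frame of demag between 0 and 0.06 m and x of gauge_center in the frame of demag between -0.006 and 0.006 m and z of gauge_center in the frame of demag between 0.012 and 0.026 m and contact force between stick and gauge above 0.05 N).
3. the gauge has come to the end stop (y of gauge_center in the frame of demag between 0.095 and 0.106 m and x of gauge_center in the frame of demag between -0.006 and 0.006 m and z of gauge_center in the frame of demag between 0.012 and 0.026 m and angle between the y axis of gauge_center and the y axis of demag, either way round below 0.12 rad), for 0.2 s.
At the end, for the whole second after the job is handed in: The gauge lies flat in the channel beyond the arch, its front within 5 mm of the end stop, in line with the channel; the stick stands in its stand's pocket, foot on the floor (within 10 mm), less than 0.16 rad from upright; both released and at rest (all of step 3 and x of stick_center in the frame of stand between -0.014 and 0.014 m and y of stick_center in the frame of stand between -0.014 and 0.014 m and z of stick_center in the frame of stand between 0.115 and 0.132 m and angle between stick_center's own z axis and vertical below 0.16 rad and linear speed of each of gauge, stick below 0.02 m/s); the robot touches nothing.
It fails at once if the gauge is moved by the fingers once it is in the channel (y of gauge_center in the frame of demag between -0.04 and 0.14 m and x of gauge_center in the frame of demag between -0.016 and 0.016 m and z of gauge_center in the frame of demag between 0 and 0.03 m and contact force between the fingers and gauge above 0.5 N).
It fails at once if another loose thing is moved more than 30 mm (distance of any of tin_center, bush_center, nut_center, lamp_center from where it was at the start of the episode above 0.03 m).
It also fails if it takes over 72 s, if anything falls off the work surface, if the arm or the gripper's body presses on something with over 40 N, if the wrist force passes 120 N, or if a joint passes its speed limit or range.

## Working session

There is one attempt and no reset: what is moved stays moved. The work goes in short steps, Python scripts to look and compute and a tool call to move; the robot and the scene stay as the last step left them, time stands still between calls to the robot, and variables do not carry over. Pictures are saved under pics/ and viewed, about 8 in all and at most 12, crops included, and the job is handed in when it is done.

Besides the shell and the picture viewer there is one more tool, called as a command line: name --argument value ..., lists and objects as JSON in quotes. drive_tool: Moves the arm, as the interface text tells. Its arguments: {"type":"object","properties":{"plan":{"type":"array","items":{"type":"array"}},"newtons":{"type":"number"}},"required":["plan"]}

```bash
mkdir -p pics
cat > h.py <<'E'
import numpy as np, cv2
from workcell import env, capture
def cloud(d):
    h,w=d["range_z"].shape; v,u=np.mgrid[0:h,0:w]; z=d["range_z"]
    P=np.stack([(u-d["cx"])/d["fx"]*z,(v-d["cy"])/d["fy"]*z,z,np.ones_like(z)],-1)
    W=(P@np.array(d["cam_to_world"]).T)[...,:3]; W[z<=0]=np.nan; return W
E
python3 - <<'E'
from h import *
for n in("side","top"):
    d=capture(n); np.savez(f"{n}0.npz",W=cloud(d),**{k:np.array(v) for k,v in d.items()})
    cv2.imwrite(f"pics/{n}0.png",cv2.resize(d["frame"],(800,600))); print(n,d["fx"],np.round(d["cam_to_world"],3).tolist())
s=env.sense(); print(s, env.tcp_to_grasp)
E
```

```text
side 379.3145703479661 [[-0.989, -0.06, 0.136, 0.454], [-0.149, 0.355, -0.923, 1.017], [0.007, -0.933, -0.36, 0.499], [0.0, 0.0, 0.0, 1.0]]
top 354.8217357530928 [[0.024, -0.981, 0.19, 0.348], [-1.0, -0.021, 0.017, 0.007], [-0.013, -0.191, -0.982, 1.331], [0.0, 0.0, 0.0, 1.0]]
{'clock': 0.1, 'joints': array([ 1.15001636,  0.4683377 , -0.01160107,  1.60353396,  0.00598363,
        1.07140338, -0.05628684]), 'qd': array([ 1.04667111e-03, -1.49519671e-03,  1.87646427e-04, -2.93676602e-03,
       -8.94871512e-05,  3.56165082e-04,  1.90956432e-03]), 'tau': array([ 1.25881626e-03, -5.33517265e+01,  2.15053966e-02, -2.51963586e+01,
        1.14152214e-02,  4.29282183e-03, -3.28022486e-05]), 'tool_pos': array([ 0.23963413, -0.60397566,  0.40380081]), 'tcp_rot': array([[ 3.68800892e-01, -9.29508153e-01, -7.03301963e-04],
       [-9.29506965e-01, -3.68801548e-01,  1.49019151e-03],
       [-1.64452401e-03,  1.04140114e-04, -9.99998642e-01]]), 'contact_force': array([-0.347627  ,  0.2418442 , -0.26316403]), 'torque': array([ 0.01536843, -0.01752117,  0.01970662]), 'width': 0.08550675448991361} 0.1547
```

View pics/top0.png

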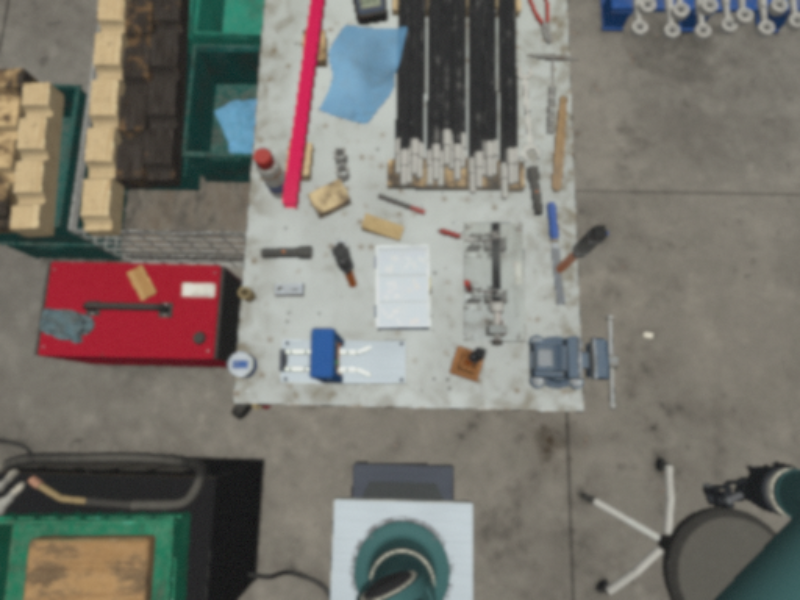

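View pics/side0.png

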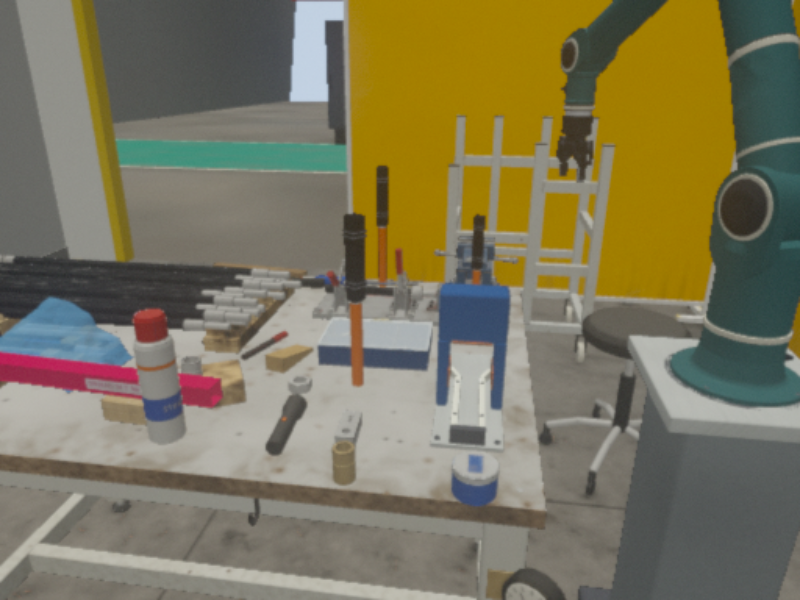

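Top view (800x600): demagnetiser around (343,360), arch (325,355), feeding to the left (+y). Gauge (289,289), torch (287,252), bush (246,293), tin (241,365), and the stand with the smallest stick (467,362). The sticks at (345,262) and (583,247) are larger decoys. The side view agrees.

```bash
cat > m.py <<'E'
from h import *
T=np.load("top0.npz");S=np.load("side0.npz")
def rect(P): 
    r=cv2.minAreaRect((P[:,:2]*1000).astype(np.float32)); return np.round(r[0],1),np.round(r[1],1),round(r[2],1)
def sel(D,x0,x1,y0,y1,z0,z1):
    W=D["W"]; m=(W[...,0]>x0)&(W[...,0]<x1)&(W[...,1]>y0)&(W[...,1]<y1)&(W[...,2]>z0)&(W[...,2]<z1); return W[m],D["frame"][m]
W=T["W"]
for n,(u,v) in dict(gauge=(289,289),arch=(325,345),plateR=(385,372),stand=(460,367),stick=(477,355),torch=(287,252),bush=(246,293),tin=(241,365),table=(320,430),nut=(340,190),clear=(350,305)).items():
    print(n,np.round(W[int(v*.64),int(u*.64)],4))
for u,v in [(350,425),(472,420),(458,325),(478,235),(355,230),(300,383)]: print('side',u,v,np.round(S["W"][int(v*.64),int(u*.64)],4))
E
python3 m.py
```

```text
gauge [0.6375 0.2897 0.0202]
arch [0.4809 0.1663 0.2019]
plateR [0.44   0.0491 0.0076]
stand [ 0.4539 -0.1226  0.0675]
stick [ 0.4619 -0.139   0.2368]
torch [0.7254 0.2971 0.029 ]
bush [0.6255 0.3942 0.0115]
tin [0.4482 0.3844 0.0383]
table [ 0.2745  0.3151 -0.7977]
nut [0.8876 0.1733 0.0345]
clear [0.6017 0.1378 0.0026]
side 350 425 [0.6313 0.2952 0.0207]
side 472 420 [0.4566 0.2272 0.0065]
side 458 325 [0.4856 0.2    0.1489]
side 478 235 [ 0.47   -0.1383  0.2017]
side 355 230 [0.6513 0.1505 0.2749]
side 300 383 [0.7427 0.1804 0.0179]
```

```bash
cat >> m.py <<'E'
print("----")
for nm,D in(("top",T),("side",S)):
    print(nm)
    for n,b in dict(gauge=(.58,.68,.24,.35,.012,.03),plate=(.38,.53,-.03,.32,.0045,.011),arch=(.38,.54,.08,.24,.03,.3),archtop=(.38,.54,.08,.24,.19,.3),standtop=(.38,.54,-.2,-.05,.06,.09),standfoot=(.38,.54,-.2,-.05,.006,.014),sticktop=(.40,.54,-.2,-.08,.22,.3),stick=(.40,.54,-.2,-.08,.09,.3),tall=(.58,.70,.08,.22,.04,.5),bush=(.58,.68,.36,.44,.03,.07),tin=(.38,.5,.33,.43,.02,.07)).items():
        P,c=sel(D,*b)
        if len(P)>5: print(n,len(P),*rect(P),'z',np.round(np.percentile(P[:,2],[5,50,95]),4))
P,c=sel(S,.40,.54,-.2,-.08,.09,.3); print(np.round(np.polyfit(P[:,2],P[:,0],1),3),np.round(np.polyfit(P[:,2],P[:,1],1),3))
P,c=sel(T,.38,.53,-.03,.32,.0045,.011)
c=c.astype(int); print(np.unique(c//40,axis=0,return_counts=True))
E
python3 m.py | sed '1,/----/d'
python3 - <<'E'
from h import *
T=cv2.imread("pics/top0.png")
d=np.load("top0.npz")["frame"]
cv2.imwrite("pics/crop.png",cv2.resize(d[150:260,145:325],(792,484),interpolation=cv2.INTER_CUBIC))
E
```

```text
top
gauge 140 [635.7 286.8] [29.4 68.6] 1.6 z [0.0147 0.0203 0.0249]
plate 1104 [456.1 141.5] [145.7 341.1] 0.1 z [0.0048 0.0073 0.0103]
arch 653 [463.1 170.3] [102.4  53.6] 1.3 z [0.0889 0.1975 0.202 ]
archtop 497 [464.1 172.2] [100.2  49.8] 1.3 z [0.1945 0.1984 0.2022]
standtop 99 [ 495.2 -158.7] [ 45.7 107.2] 68.7 z [0.0626 0.0751 0.0817]
standfoot 205 [ 460.4 -132.5] [150.5 145. ] 8.1 z [0.0064 0.01   0.0133]
sticktop 51 [ 467.  -146.2] [20.1 20.2] 71.1 z [0.2242 0.2377 0.242 ]
stick 83 [ 467.2 -146.3] [20.1 20.7] 71.1 z [0.1472 0.2339 0.2415]
tall 224 [655.4 133.3] [26.8 26. ] 55.5 z [0.0637 0.2434 0.297 ]
bush 53 [619.6 385.2] [30.  26.5] 43.8 z [0.0322 0.0467 0.0518]
tin 225 [449.9 384.3] [55.  58.2] 2.2 z [0.0351 0.0407 0.0448]
side
gauge 259 [634.8 290.8] [28.3 71.1] 2.3 z [0.0144 0.0206 0.0221]
plate 1464 [464.6 150.2] [103.9 303.2] 1.2 z [0.0056 0.0072 0.0091]
arch 2285 [463.2 176. ] [ 55.3 105.1] 89.9 z [0.0503 0.1522 0.1993]
archtop 445 [464.2 177.1] [103.6  48.7] 1.4 z [0.1912 0.1986 0.1999]
sticktop 56 [ 466.7 -141.8] [19.6 20.2] 67.6 z [0.2217 0.2309 0.2394]
stick 306 [ 467.3 -141.4] [22.9 20.9] 77.4 z [0.1095 0.1774 0.2362]
tall 1082 [645.8 117.5] [106.5  74.7] 0.1 z [0.0578 0.199  0.289 ]
bush 208 [617.9 390.1] [28.2 30.4] 51.0 z [0.0323 0.0442 0.0491]
tin 692 [448.9 388. ] [58.6 58.7] 31.0 z [0.0226 0.0406 0.0424]
[0.002 0.466] [ 0.009 -0.139]
(array([[3, 3, 3],
       [3, 4, 3],
       [3, 4, 4],
       [4, 3, 3],
       [4, 4, 3],
       [4, 4, 4],
       [4, 5, 4],
       [5, 4, 4],
       [5, 5, 4],
       [5, 5, 5]]), array([ 10,   1,   1,   8,  18, 289,   1, 121, 609,  46]))
```

View pics/crop.png

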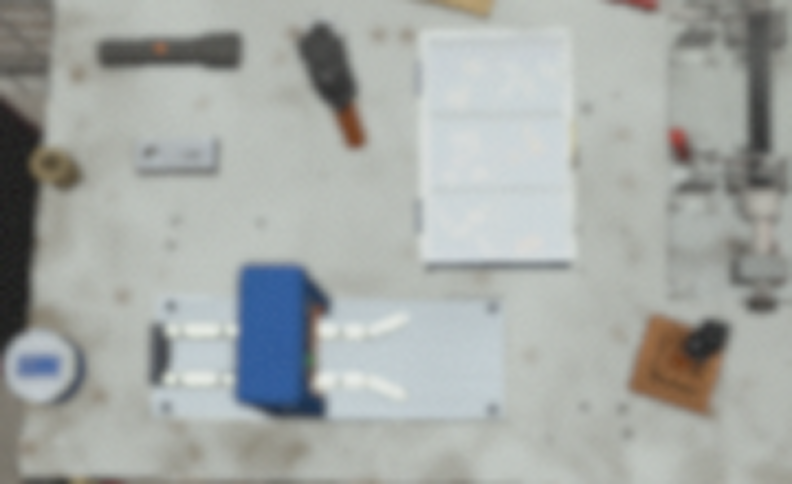

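The crop shows the gauge (180,155) lying along y, the channel mouth open to the right (-y), and the stand (680,360) turned about 20 deg with its stick. Both views put the demagnetiser at about (0.4645, 0.150) with yaw +1.2 deg, the gauge at (0.635, 0.289) and the stick at (0.467, -0.143). Next I plan the first moves and check the height of nearby obstacles.

```bash
cat >> h.py <<'E'
from scipy.spatial.transform import Rotation as Ro
def rows(pos,R,n,w,start=None):
    """n rows from the present (or given) pose to pos,R in a straight line"""
    s=env.sense(); p,Rc=(s["tool_pos"],s["tcp_rot"]) if start is None else start
    p=np.array(p,float);Rc=np.array(Rc); p0=p.copy();R0=Ro.from_matrix(Rc); rv=(R0.inv()*Ro.from_matrix(R)).as_rotvec()
    out=[]
    for i in range(1,n+1):
        tp=p0+(np.array(pos)-p0)*i/n; tR=(R0*Ro.from_rotvec(rv*i/n)).as_matrix()
        sh=np.round(Rc.T@(tp-p),3); tu=np.round(np.degrees(Ro.from_matrix(Rc.T@tR).as_rotvec()),1)
        p=p+Rc@sh; Rc=Rc@Ro.from_rotvec(np.radians(tu)).as_matrix(); out.append([w,sh.tolist(),tu.tolist()])
    for k in range(0,n,10): print(str(out[k:k+10]).replace(" ",""))
    return p,Rc
def down(a): # tool down, tool x at world angle a (deg)
    c,s=np.cos(np.radians(a)),np.sin(np.radians(a)); return np.array([[c,s,0],[s,-c,0],[0,0,-1]])
E
python3 - <<'E'
from h import *
W=np.concatenate([np.load(n+"0.npz")["W"].reshape(-1,3) for n in("side","top")])
print("max height per cell; rows x .40.. step .05, cols y -.5.. step .05")
for x in np.arange(.4,.8,.05):
    print(round(x,2),[int(1000*np.nanmax(np.append(W[(abs(W[:,0]-x-.025)<.025)&(abs(W[:,1]-y-.025)<.025)&(W[:,2]<.6),2],-1))) for y in np.arange(-.5,.45,.05)])
R=down(2)
a=rows([.27,-.50,.50],down(-60),2,.085)
b=rows([.635,.289,.42],R,18,.085,a)
print(b[0])
E
```

```text
max height per cell; rows x .40.. step .05, cols y -.5.. step .05
0.4 [90, 129, 126, 123, 99, 6, 80, 82, 5, 11, 14, 27, 199, 205, 196, 37, 20, 47, 45]
0.45 [91, 127, 127, 121, 107, 7, 241, 242, 7, 8, 16, 24, 197, 204, 198, 40, 30, 48, 44]
0.5 [89, 127, 125, 120, 101, 71, 69, 23, 44, 48, 48, 45, 197, 203, 194, 14, 7, 6, 2]
0.55 [73, 5, 7, 7, 17, 65, 59, 23, 50, 48, 48, 49, 4, 5, 6, 5, 6, 7, 6]
0.6 [-1000, 8, 17, 7, 18, 98, 84, 171, 46, 48, 50, 46, 298, 291, 6, 26, 26, 53, 50]
0.65 [-1000, 6, 299, 10, 17, 60, 56, 16, 47, 48, 48, 50, 299, 294, 5, 15, 6, 5, 2]
0.7 [-1000, 5, 299, 7, 20, 116, 108, 112, 128, 49, 51, 50, 19, 18, 34, 37, 32, 30, 3]
0.75 [-1000, 5, 29, 22, 19, 112, 124, 112, 134, 7, 18, 29, 33, 24, 5, 5, 5, 5, 4]
[[0.085,[-0.043,-0.033,-0.048],[-0.0,0.0,-4.2]],[0.085,[-0.04,-0.037,-0.048],[-0.0,0.1,-4.2]]]
[[0.085,[-0.028,-0.039,0.004],[-0.0,-0.0,-3.4]],[0.085,[-0.025,-0.042,0.005],[-0.0,-0.0,-3.5]],[0.085,[-0.023,-0.042,0.004],[-0.0,-0.0,-3.4]],[0.085,[-0.02,-0.044,0.005],[0.0,-0.0,-3.5]],[0.085,[-0.018,-0.045,0.004],[0.0,-0.0,-3.4]],[0.085,[-0.015,-0.046,0.005],[0.0,-0.0,-3.5]],[0.085,[-0.012,-0.047,0.004],[0.0,-0.0,-3.4]],[0.085,[-0.009,-0.047,0.005],[0.0,-0.0,-3.4]],[0.085,[-0.007,-0.048,0.004],[0.0,-0.0,-3.5]],[0.085,[-0.003,-0.048,0.004],[0.0,-0.0,-3.4]]]
[[0.085,[-0.001,-0.048,0.005],[0.0,-0.0,-3.5]],[0.085,[0.003,-0.048,0.004],[0.0,-0.0,-3.4]],[0.085,[0.005,-0.048,0.005],[0.0,-0.0,-3.4]],[0.085,[0.008,-0.048,0.004],[0.0,-0.0,-3.5]],[0.085,[0.011,-0.047,0.005],[0.0,-0.0,-3.4]],[0.085,[0.013,-0.046,0.004],[0.0,-0.0,-3.5]],[0.085,[0.017,-0.046,0.004],[0.0,-0.0,-3.4]],[0.085,[0.019,-0.044,0.005],[0.0,-0.0,-3.5]]]
[0.63500242 0.28890196 0.41993568]
```

drive_tool --plan '[[0.085, [-0.043, -0.033, -0.048], [0, 0, -4.2]], [0.085, [-0.04, -0.037, -0.048], [0, 0, -4.2]], [0.085, [-0.028, -0.039, 0], [0, 0, -3.4]], [0.085, [-0.025, -0.042, 0], [0, 0, -3.5]], [0.085, [-0.023, -0.042, 0], [0, 0, -3.4]], [0.085, [-0.02, -0.044, 0], [0, 0, -3.5]], [0.085, [-0.018, -0.045, 0], [0, 0, -3.4]], [0.085, [-0.015, -0.046, 0], [0, 0, -3.5]], [0.085, [-0.012, -0.047, 0], [0, 0, -3.4]], [0.085, [-0.009, -0.047, 0], [0, 0, -3.4]]]'

```text
clock: 1.35
tool_pos: [0.4287, -0.1622, 0.4873]
tcp_rot: [[0.845, -0.535, -0.0], [-0.535, -0.845, -0.0], [-0.0, 0.0, -1.0]]
contact_force: [0.3, 0.1, 0.9]
width: 0.0852
```

drive_tool --plan '[[0.085, [-0.007, -0.048, 0], [0, 0, -3.5]], [0.085, [-0.003, -0.048, 0], [0, 0, -3.4]], [0.085, [-0.001, -0.048, 0], [0, 0, -3.5]], [0.085, [0.003, -0.048, 0], [0, 0, -3.4]], [0.085, [0.005, -0.048, 0], [0, 0, -3.4]], [0.085, [0.008, -0.048, 0], [0, 0, -3.5]], [0.085, [0.011, -0.047, 0], [0, 0, -3.4]], [0.085, [0.013, -0.046, 0.01], [0, 0, -3.5]], [0.085, [0.017, -0.046, 0.03], [0, 0, -3.4]], [0.085, [0.019, -0.044, 0.04], [0, 0, -3.5]]]'

```text
clock: 2.6
tool_pos: [0.6317, 0.2757, 0.4069]
tcp_rot: [[0.999, 0.037, 0.002], [0.037, -0.999, 0.0], [0.002, -0.0, -1.0]]
contact_force: [1.0, -1.2, 0.3]
width: 0.0853
```

```bash
cat >> h.py <<'E'
def wcloud(d):
    h,w=d["range_z"].shape; v,u=np.mgrid[0:h,0:w]; z=d["range_z"]
    a=(u-d["cx"])/d["fx"]; b=(v-d["cy"])/d["fy"]; t=np.hypot(a,b)+1e-9
    k=np.where(t<1.4,np.tan(np.minimum(t,1.4))/t,np.nan)*z
    W=(np.stack([a*k,b*k,z,np.ones_like(z)],-1)@np.array(d["cam_to_world"]).T)[...,:3]; W[z<=0]=np.nan; return W
def rect(P):
    r=cv2.minAreaRect((P[:,:2]*1000).astype(np.float32)); return np.round(r[0],1),np.round(r[1],1),round(r[2],1)
def box(W,x0,x1,y0,y1,z0,z1):
    return (W[...,0]>x0)&(W[...,0]<x1)&(W[...,1]>y0)&(W[...,1]<y1)&(W[...,2]>z0)&(W[...,2]<z1)
E
python3 - <<'E'
from h import *
d=capture("wrist"); W=wcloud(d); cv2.imwrite("pics/w1.png",d["frame"])
P=W[box(W,.58,.68,.22,.36,.014,.03)]; print("gauge",len(P),*rect(P),np.round(np.median(P[:,2]),4))
P=W[box(W,.38,.54,.08,.26,.19,.21)]; print("archtop",len(P),*rect(P))
P=W[box(W,.38,.56,-.03,.32,.005,.011)]; print("plate",len(P),*rect(P))
s=env.sense();print(s["tool_pos"],s["joints"])
rows([.635,.289,.25],down(2),4,.06)
E
```

```text
gauge 1243 [635.3 290.3] [27.6 69.7] 1.8 0.0212
archtop 1217 [452.9 193.3] [103.9  45.7] 30.4
plate 4416 [477.6 152.3] [128.3 309.6] 11.3
[0.63067777 0.28094663 0.39774475] [-0.04715794  0.64195462 -0.64664299  1.46342686  0.39331184  1.17638148
 -0.70655132]
[[0.06,[0.002,-0.002,0.037],[-0.0,0.1,0.1]],[0.06,[0.001,-0.002,0.037],[-0.1,0.2,0.2]],[0.06,[0.001,-0.002,0.037],[-0.0,0.1,0.1]],[0.06,[0.002,-0.002,0.037],[-0.1,0.2,0.2]]]
```

View pics/w1.png

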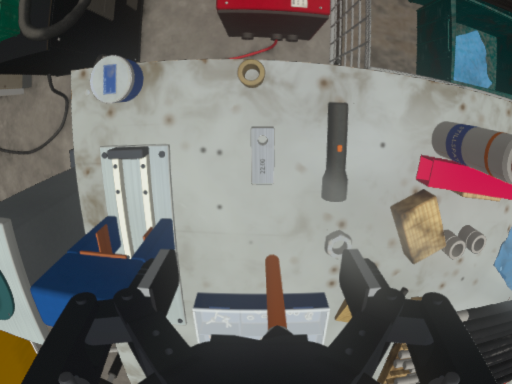

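Wrist view: gauge at pixel (262,155), measured at (0.6353, 0.2903), yaw 1.8 deg, top at 21 mm. The way down is clear; the decoy stick at (275,290) is behind the gripper. Descending.

drive_tool --plan '[[0.06, [0.002, -0.003, 0.037], [0, 0.1, 0.1]], [0.06, [0.001, -0.003, 0.037], [0, 0.1, 0.1]], [0.06, [0.001, -0.002, 0.037], [0, 0, 0]], [0.06, [0, -0.001, 0.037], [0, 0, 0]], [0.06, [0, 0, 0.02], [0, 0, 0]], [0.06, [0, 0, 0], [0, 0, 0]]]'

```text
clock: 3.4
tool_pos: [0.6345, 0.2832, 0.2378]
tcp_rot: [[0.999, 0.032, 0.001], [0.032, -0.999, -0.001], [0.001, 0.001, -1.0]]
contact_force: [0.2, 0.4, 0.2]
width: 0.0598
```

Run:
```python
from h import *
s=env.sense(); print(s["tool_pos"],s["width"]); rows([.6353,.2903,.178],down(1.8),2,.06)
```

```text
[0.63446053 0.28324308 0.23778975] 0.059804413693376156
[[0.06,[0.001,-0.004,0.03],[0.0,-0.0,0.0]],[0.06,[0.0,-0.003,0.03],[0.1,-0.0,0.0]]]
```

drive_tool --plan '[[0.06, [0.001, -0.004, 0.03], [0, 0, 0]], [0.06, [0, -0.003, 0.03], [0, 0, 0]], [0.06, [0, 0, 0], [0, 0, 0]], [0.02, [0, 0, 0], [0, 0, 0]], [0.02, [0, 0, 0], [0, 0, 0]], [0.02, [0, 0, 0], [0, 0, 0]], [0.02, [0, 0, 0], [0, 0, 0]]]' --newtons 50

```text
clock: 4.28
tool_pos: [0.6365, 0.2911, 0.1819]
tcp_rot: [[0.999, 0.032, 0.006], [0.032, -0.999, 0.001], [0.006, -0.001, -1.0]]
contact_force: [-1.5, -0.2, 6.2]
width: 0.0269
```

Run:
```python
from h import *
s=env.sense(); print(s["tool_pos"],s["width"],s["contact_force"]); 
a=rows([s["tool_pos"][0],s["tool_pos"][1],.40],down(1.8),4,.02)
yaw=1.2
dem=lambda x,y:np.array([.4645,.150])+Ro.from_euler('z',yaw,degrees=True).as_matrix()[:2,:2]@[x,y]
L=dem(0,-.105); print(L)
b=rows([*L,.40],down(1.2),8,.02,a); rows([*L,.23],down(1.2),4,.02,b)
```

```text
[0.63650711 0.29107112 0.18192812] 0.026907566578062998 [-1.50826871 -0.24641024  6.17822726]
[[0.02,[0.0,-0.0,-0.055],[-0.0,-0.1,0.0]],[0.02,[0.001,-0.0,-0.054],[-0.0,-0.1,0.0]],[0.02,[-0.0,-0.0,-0.055],[-0.0,-0.1,0.0]],[0.02,[-0.0,-0.0,-0.054],[-0.1,-0.1,0.0]]]
[0.46669895 0.04502303]
[[0.02,[-0.022,0.03,0.0],[0.0,0.0,0.1]],[0.02,[-0.022,0.03,0.0],[0.0,0.0,0.1]],[0.02,[-0.022,0.03,0.0],[0.0,0.0,0.0]],[0.02,[-0.023,0.03,0.0],[0.0,0.0,0.1]],[0.02,[-0.022,0.03,0.0],[0.0,0.0,0.1]],[0.02,[-0.022,0.031,0.0],[0.0,0.0,0.1]],[0.02,[-0.022,0.03,0.0],[0.0,0.0,0.0]],[0.02,[-0.022,0.03,0.0],[0.0,0.0,0.1]]]
[[0.02,[0.0,0.0,0.043],[0.0,0.0,0.0]],[0.02,[0.0,0.0,0.042],[0.0,0.0,0.0]],[0.02,[0.0,0.0,0.043],[0.0,0.0,0.0]],[0.02,[0.001,0.0,0.042],[0.0,0.0,0.0]]]
```

drive_tool --plan '[[0.02, [0, 0, -0.06], [0, -0.1, 0]], [0.02, [0, 0, -0.06], [0, -0.1, 0]], [0.02, [0, 0, -0.06], [0, -0.1, 0]], [0.02, [0, 0, -0.06], [0, -0.1, 0]], [0.02, [-0.022, 0.03, 0], [0, 0, 0]], [0.02, [-0.022, 0.03, 0], [0, 0, 0.1]], [0.02, [-0.022, 0.03, 0], [0, 0, 0.1]], [0.02, [-0.022, 0.03, 0], [0, 0, 0.1]], [0.02, [-0.022, 0.03, 0], [0, 0, 0.1]], [0.02, [-0.022, 0.03, 0], [0, 0, 0.1]]]'

```text
clock: 5.52
tool_pos: [0.5077, 0.1057, 0.4199]
tcp_rot: [[1.0, 0.023, -0.004], [0.023, -1.0, -0.001], [-0.004, 0.001, -1.0]]
contact_force: [-0.4, -0.2, -4.0]
width: 0.0265
```

drive_tool --plan '[[0.02, [-0.022, 0.03, 0], [0, 0, 0.1]], [0.02, [-0.016, 0.036, 0], [0, 0, 0]], [0.02, [0, 0, 0.04], [0, 0, 0]], [0.02, [0, 0, 0.04], [0, 0, 0]], [0.02, [0, 0, 0.04], [0, 0, 0]], [0.02, [0, 0, 0.03], [0, 0, 0]], [0.02, [0, 0, 0], [0, 0, 0]]]'

```text
clock: 6.4
tool_pos: [0.4708, 0.0398, 0.2686]
tcp_rot: [[1.0, 0.022, -0.008], [0.022, -1.0, -0.0], [-0.008, 0.0, -1.0]]
contact_force: [-0.4, -0.3, -3.8]
width: 0.0263
```

Run:
```python
from h import *
d=capture("wrist"); W=wcloud(d); cv2.imwrite("pics/w2.png",d["frame"])
P=W[box(W,.38,.56,.15,.33,.005,.011)]; print("plate",len(P),*rect(P))
s=env.sense(); print(s["tool_pos"],s["width"],s["contact_force"],s["joints"])
rows([.4665,.047,.191],down(1.2),3,.02)
```

```text
plate 1769 [471.8 162.1] [87.1 24.1] 0.0
[0.47165106 0.04009561 0.27001891] 0.026634834345707206 [ 0.6606865   0.33467377 -3.59221121] [ 0.35278022  0.46110186 -0.60752433  2.09558404  0.40162241  0.70423321
 -0.49627739]
[[0.02,[-0.002,-0.002,0.026],[-0.0,0.1,0.0]],[0.02,[-0.001,-0.003,0.027],[-0.0,0.1,0.0]],[0.02,[-0.002,-0.002,0.026],[-0.0,0.1,0.1]]]
```

View pics/w2.png

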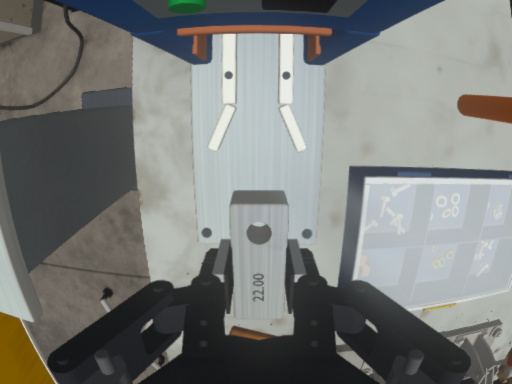

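Wrist view: the gauge (258,255) is held straight in front of the mouth, with rails at columns 229 and 286. Lowering and releasing.

drive_tool --plan '[[0.02, [-0.003, -0.003, 0.026], [0, 0.2, 0]], [0.02, [-0.002, -0.003, 0.027], [0, 0.2, 0]], [0.02, [0, -0.001, 0.022], [0, 0, 0]], [0.02, [0, 0, 0], [0, 0, 0]]]'

```text
clock: 6.95
tool_pos: [0.4671, 0.047, 0.1956]
tcp_rot: [[1.0, 0.022, 0.004], [0.022, -1.0, -0.0], [0.004, 0.0, -1.0]]
contact_force: [0.5, -0.6, -3.1]
width: 0.0269
```

Run:
```python
from h import *
d=capture("wrist"); W=wcloud(d); np.save("w3.npy",W); cv2.imwrite("pics/w3.png",d["frame"])
for y0,y1 in((.12,.14),(.08,.1)):
    M=box(W,.40,.53,y0,y1,.017,.026)&(d["frame"].min(-1)>190); P=W[M]; print("rails",len(P))
    if len(P): 
        for g in(P[P[:,0]<.4655],P[P[:,0]>=.4655]): print(len(g),np.round(np.percentile(g[:,0],[3,50,97]),4),np.round(np.median(g[:,1:],0),4))
for y0,y1 in((.09,.11),(.06,.08)):
    P=W[box(W,.38,.55,y0,y1,.005,.011)]; print("plate edges",np.round(np.percentile(P[:,0],[.5,99.5]),4) if len(P) else 0)
s=env.sense(); print(s["tool_pos"],s["contact_force"])
```

```text
rails 1246
608 [0.4404 0.4444 0.4482] [0.1284 0.0211]
638 [0.4812 0.4854 0.4894] [0.1289 0.0211]
rails 782
407 [0.4309 0.4356 0.4406] [0.0924 0.0211]
375 [0.4901 0.4951 0.4999] [0.0931 0.0212]
plate edges [0.414  0.5161]
plate edges [0.4142 0.545 ]
[0.46745773 0.04707037 0.19626139] [ 0.31709752  0.17404283 -3.15267554]
```

drive_tool --plan '[[0.02, [0, 0, 0.005], [0, 0, 0]], [0.02, [0, 0, 0.001], [0, 0, 0]], [0.02, [0, 0, 0], [0, 0, 0]]]'

```text
clock: 7.38
tool_pos: [0.4672, 0.0467, 0.1898]
tcp_rot: [[1.0, 0.021, 0.005], [0.021, -1.0, -0.0], [0.005, 0.0, -1.0]]
contact_force: [-0.8, -0.6, 3.8]
width: 0.0264
```

drive_tool --plan '[[0.06, [0, 0, 0], [0, 0, 0]], [0.06, [0, 0, 0], [0, 0, 0]], [0.06, [0, 0, 0], [0, 0, 0]], [0.085, [0, 0, -0.04], [0, 0, 0]], [0.085, [0, 0, -0.06], [0, 0, 0]], [0.085, [0, 0, -0.06], [0, 0, 0]], [0.085, [0, 0, -0.06], [0, 0, 0]], [0.085, [0, 0, -0.06], [0, 0, 0]], [0.085, [0, 0.03, -0.01], [0, 0, 5]], [0.085, [0, 0.04, 0], [0, 0, 5]]]'

```text
clock: 8.62
tool_pos: [0.4639, -0.0229, 0.4807]
tcp_rot: [[0.988, -0.153, 0.007], [-0.153, -0.988, -0.001], [0.007, -0.0, -1.0]]
contact_force: [0.4, -0.1, -1.7]
width: 0.0849
```

Run:
```python
from h import *
d=capture("wrist"); W=wcloud(d); cv2.imwrite("pics/w4.png",d["frame"])
s=env.sense(); print(s["tool_pos"],s["width"],s["joints"])
P=W[box(W,.42,.51,-.01,.11,.024,.036)]; print("gauge",len(P),*rect(P),np.median(P[:,2]))
P=W[box(W,.42,.52,-.2,-.09,.225,.25)]; print("sticktop",len(P),*(rect(P) if len(P)>4 else []))
a=rows([.467,-.12,.47],down(-20),3,.06)
```

```text
[ 0.4634332  -0.02903833  0.47945653] 0.08504250791495077 [ 0.63568862  0.13112692 -0.69323712  1.91443357  0.09719732  1.1240158
 -0.25935329]
gauge 921 [466.7  45.1] [28.5 70.3] 1.4 0.029113615351411493
sticktop 485 [ 466.4 -144.8] [21.2 20.5] 74.4
[[0.06,[0.006,0.03,0.003],[0.0,-0.1,3.5]],[0.06,[0.008,0.029,0.004],[0.1,-0.1,3.6]],[0.06,[0.01,0.029,0.003],[0.1,-0.1,3.5]]]
```

View pics/w4.png

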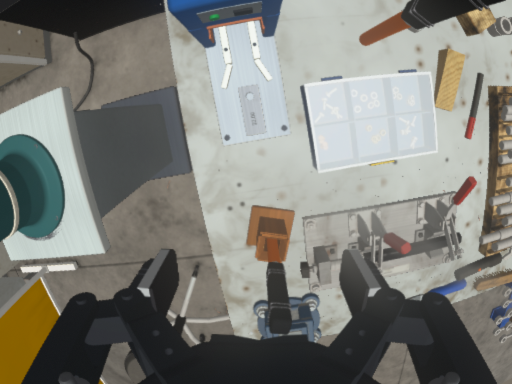

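Wrist view: the gauge is lying flat and released on the loading end at (250,105), measured (0.4667, 0.0451). The stick top is at (280,290), measured (0.4665, -0.1445). Moving over it.

drive_tool --plan '[[0.06, [0.007, 0.036, 0], [0, -0.1, 3]], [0.06, [0.009, 0.036, 0], [0, -0.1, 3]], [0.06, [0.01, 0.032, 0], [0, -0.1, 3]], [0.06, [0, 0.005, 0], [0, 0, 0]], [0.06, [0, 0, 0], [0, 0, 0]]]'

```text
clock: 9.3
tool_pos: [0.4667, -0.1348, 0.4788]
tcp_rot: [[0.952, -0.305, -0.002], [-0.305, -0.952, 0.002], [-0.002, -0.001, -1.0]]
contact_force: [0.7, 0.6, 0.4]
width: 0.0598
```

Run:
```python
from h import *
d=capture("wrist"); W=wcloud(d); cv2.imwrite("pics/w5.png",d["frame"])
P=W[box(W,.42,.52,-.2,-.09,.225,.25)]; print("sticktop",len(P),*(rect(P) if len(P)>4 else []))
P=W[box(W,.40,.54,-.21,-.07,.006,.014)]; print("standfoot",len(P),*(rect(P) if len(P)>4 else []))
P=W[box(W,.42,.52,-.2,-.09,.07,.085)]; print("standtop",len(P),*(rect(P) if len(P)>4 else []))
s=env.sense(); print(s["tool_pos"],s["width"],s["joints"])
a=rows([.4667,-.1445,.35],down(-18),4,.06)
```

```text
sticktop 735 [ 466.6 -145. ] [20.3 19.4] 72.9
standfoot 1399 [ 487.6 -154.6] [ 73.9 122.6] 66.9
standtop 579 [ 465.7 -145.8] [44.2 44. ] 72.4
[ 0.4667841  -0.13416169  0.47891394] 0.06004021226771642 [ 0.75279875  0.16552581 -0.59794542  1.87366931  0.10089179  1.13468782
 -0.19030389]
[[0.06,[0.001,0.003,0.032],[-0.0,0.0,0.1]],[0.06,[0.001,0.002,0.032],[-0.0,0.1,0.1]],[0.06,[0.0,0.003,0.033],[-0.0,-0.0,0.0]],[0.06,[0.001,0.002,0.032],[-0.1,0.0,0.1]]]
```

drive_tool --plan '[[0.06, [0.001, 0.003, 0.032], [0, 0, 0]], [0.06, [0.001, 0.003, 0.032], [0, 0, 0]], [0.06, [0, 0.003, 0.033], [0, 0, 0]], [0.06, [0.001, 0.002, 0.032], [0, 0, 0]], [0.06, [0, 0, 0], [0, 0, 0]], [0.06, [0, 0, 0], [0, 0, 0]]]'

```text
clock: 10.1
tool_pos: [0.4667, -0.1455, 0.3511]
tcp_rot: [[0.953, -0.304, -0.0], [-0.304, -0.953, 0.001], [-0.0, -0.001, -1.0]]
contact_force: [-0.2, -0.1, 1.1]
width: 0.0599
```

Run:
```python
from h import *
s=env.sense(); print(s["tool_pos"],s["width"],s["joints"],s["contact_force"])
a=rows([.4667,-.145,.35],down(-18),1,.06)
```

```text
[ 0.46665505 -0.1454599   0.35110613] 0.05993081158858457 [ 0.71024448  0.32857994 -0.55848126  2.00991254  0.22553754  0.86319354
 -0.28038353] [-0.22528396 -0.05788998  1.10246197]
[[0.06,[-0.0,-0.0,0.001],[-0.1,0.0,0.3]]]
```

drive_tool --newtons 90 --plan '[[0.01, [0, 0, 0], [0, 0, 0]], [0.01, [0, 0, 0], [0, 0, 0]], [0.01, [0, 0, 0], [0, 0, 0]], [0.01, [0, 0, 0], [0, 0, 0]], [0.01, [0, 0, 0], [0, 0, 0]], [0.01, [0, 0, -0.03], [0, 0, 0]], [0.01, [0, 0, -0.03], [0, 0, 0]], [0.01, [0, 0, -0.03], [0, 0, 0]], [0.01, [0, 0, -0.03], [0, 0, 0]], [0.01, [0, 0, -0.03], [0, 0, 0]]]'

```text
clock: 11.35
tool_pos: [0.4659, -0.1464, 0.5008]
tcp_rot: [[0.952, -0.305, -0.002], [-0.305, -0.952, 0.001], [-0.002, -0.0, -1.0]]
contact_force: [0.5, -0.2, -0.9]
width: 0.019
```

```bash
cat >> h.py <<'E'
YAW=1.2; O=np.array([.4645,.150]); Rz=Ro.from_euler('z',YAW,degrees=True).as_matrix()
def tilt(e,roll=0): # tool z along feed, elevation e below horizontal; tool x ~ demag x, rolled about tool z
    R=Rz@Ro.from_euler('x',90-e,degrees=True).as_matrix()@down(0); return R@Ro.from_euler('z',roll,degrees=True).as_matrix()
S=.155+.185  # TCP to stick foot along tool z (checked later)
def tcp_for(y,z,e,x=0): # foot centre in demag y, height z above bench
    f=np.array([*(O+Rz[:2,:2]@[x,y]),z]); return f-S*tilt(e)[:,2]
E
python3 - <<'E'
from h import *
s=env.sense(); print(s["tool_pos"],s["width"],s["contact_force"],s["joints"])
print(tilt(45), tcp_for(-.16,.016,45), tcp_for(.059,.016,45))
d=capture("side"); cv2.imwrite("pics/s2.png",cv2.resize(d["frame"][60:300,150:450],(750,600)))
W=cloud(d); P=W[box(W,.40,.54,-.2,-.09,.09,.5)]; c=d["frame"][box(W,.40,.54,-.2,-.09,.09,.5)].astype(int)
o=P[(c[:,2]>c[:,0]+60)]; print("orange",len(o),np.round(np.percentile(o,[2,50,98],axis=0),4))
E
```

```text
[ 0.46592616 -0.14638809  0.50082075] 0.019014674920717834 [ 0.45571973 -0.17334378 -0.91446998] [ 0.77933591  0.15057124 -0.59665699  1.8377206   0.09033552  1.18275576
 -0.15646369]
[[ 0.99978068  0.01480853 -0.01480853]
 [ 0.02094242 -0.7069517   0.7069517 ]
 [ 0.         -0.70710678 -0.70710678]] [ 0.47288569 -0.25032849  0.25641631] [ 0.4682993  -0.03137652  0.25641631]
orange 284 [[ 0.4064 -0.1643  0.166 ]
 [ 0.4642 -0.1389  0.2548]
 [ 0.5058 -0.1307  0.4901]]
```

```bash
sed -i 's/^S=.*/S=.341/' h.py
python3 - <<'E'
from h import *
a=rows([.47,-.22,.45],tilt(45),7,.01)
rows(tcp_for(-.175,.07,45),tilt(45),3,.01,a)
E
```

```text
[[0.01,[0.004,0.01,0.008],[6.4,-1.1,-2.6]],[0.01,[0.003,0.011,0.006],[6.4,-1.1,-2.5]],[0.01,[0.003,0.011,0.006],[6.3,-1.1,-2.6]],[0.01,[0.002,0.013,0.004],[6.4,-1.1,-2.5]],[0.01,[0.002,0.012,0.002],[6.4,-1.1,-2.6]],[0.01,[0.002,0.013,0.001],[6.3,-1.1,-2.5]],[0.01,[0.0,0.014,-0.0],[6.4,-1.1,-2.6]]]
[[0.01,[0.001,0.043,0.022],[0.0,0.0,0.0]],[0.01,[0.001,0.044,0.022],[0.0,0.0,0.0]],[0.01,[0.001,0.043,0.021],[0.0,0.0,0.0]]]
```

drive_tool --plan '[[0.01, [0.004, 0.01, 0.008], [6.4, -1.1, -2.6]], [0.01, [0.003, 0.011, 0.006], [6.4, -1.1, -2.5]], [0.01, [0.003, 0.011, 0.006], [6.3, -1.1, -2.6]], [0.01, [0.002, 0.013, 0.004], [6.4, -1.1, -2.5]], [0.01, [0.002, 0.012, 0.002], [6.4, -1.1, -2.6]], [0.01, [0.002, 0.013, 0.001], [6.3, -1.1, -2.5]], [0.01, [0, 0.014, 0], [6.4, -1.1, -2.6]], [0.01, [0, 0, 0], [0, 0, 0]], [0.01, [0, 0, 0], [0, 0, 0]]]'

```text
clock: 12.52
tool_pos: [0.4688, -0.2196, 0.4447]
tcp_rot: [[1.0, 0.011, -0.019], [0.021, -0.707, 0.707], [-0.006, -0.708, -0.707]]
contact_force: [0.5, 0.1, -1.5]
width: 0.019
```

Run:
```python
from h import *
s=env.sense(); print(s["tool_pos"],s["tcp_rot"],s["width"],s["contact_force"],s["joints"])
rows(tcp_for(-.175,.07,45),tilt(45),4,.01)
d=capture("side"); cv2.imwrite("pics/s3.png",cv2.resize(d["frame"][60:300,150:450],(750,600)))
```

```text
[ 0.46875974 -0.21961502  0.44471087] [[ 0.99975187  0.01092486 -0.01941277]
 [ 0.02145548 -0.70657289  0.70731494]
 [-0.00598923 -0.70755594 -0.70663196]] 0.019031536767809554 [ 0.51825158  0.09481808 -1.48144762] [ 1.05917404  0.42473755 -0.670461    1.77220307 -0.45314116  1.40358269
  0.56923302]
[[0.01,[0.001,0.032,0.015],[-0.0,0.1,-0.1]],[0.01,[0.001,0.032,0.016],[-0.0,0.0,-0.0]],[0.01,[0.001,0.032,0.015],[-0.0,0.1,-0.1]],[0.01,[0.001,0.031,0.015],[-0.0,0.1,-0.0]]]
```

View pics/s3.png

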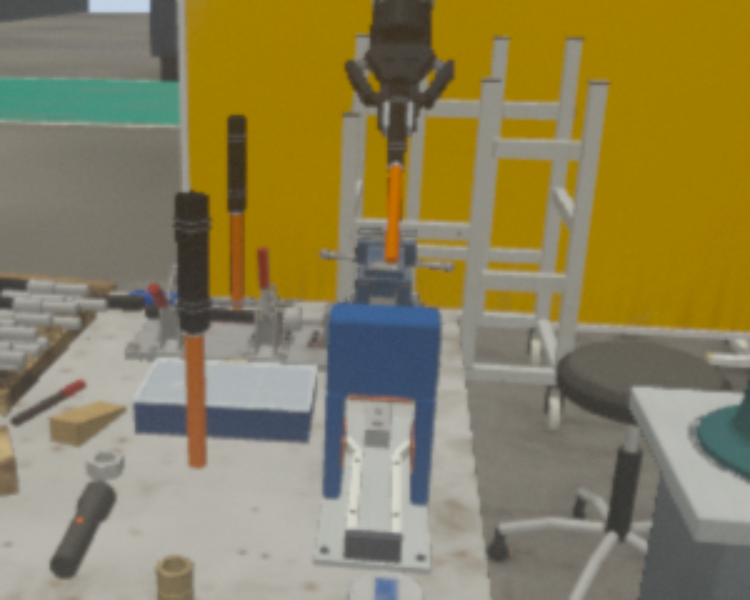

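Side view: the stick is held slanting toward the arch, in line with the channel, and the gauge shows through the arch at (377,420). Lowering it behind the gauge.

drive_tool --plan '[[0.01, [0.001, 0.032, 0.015], [0, 0.1, -0.1]], [0.01, [0.001, 0.032, 0.015], [0, 0, 0]], [0.01, [0.001, 0.032, 0.015], [0, 0.1, -0.1]], [0.01, [0.001, 0.031, 0.015], [0, 0.1, 0]], [0.01, [0, 0, 0], [0, 0, 0]], [0.01, [0, 0, 0], [0, 0, 0]]]'

```text
clock: 13.32
tool_pos: [0.4739, -0.2662, 0.3138]
tcp_rot: [[1.0, 0.017, -0.014], [0.021, -0.706, 0.708], [0.002, -0.708, -0.706]]
contact_force: [-0.2, 0.8, -0.3]
width: 0.019
```

```bash
cat >> h.py <<'E'
def foot():
    s=env.sense(); f=s["tool_pos"]+S*s["tcp_rot"][:,2]; return np.round(np.append(Rz[:2,:2].T@(f[:2]-O),f[2]),4)
E
python3 - <<'E'
from h import *
s=env.sense(); print(s["tool_pos"],s["contact_force"],s["joints"],foot())
rows(tcp_for(-.168,.018,45),tilt(45),2,.01)
d=capture("wrist"); W=wcloud(d); f=d["frame"].astype(int)
M=(f[...,2]>f[...,0]+60)&box(W,.42,.52,-.13,.1,.0,.2); P=W[M]; print(len(P),np.round(np.percentile(P,[1,50,99],axis=0),4))
i=P[:,1]>np.percentile(P[:,1],90); print("near foot",np.round(P[i].mean(0),4)); cv2.imwrite("pics/w6.png",d["frame"])
E
```

```text
[ 0.47389184 -0.26624221  0.31379389] [-0.16610092  0.82486553 -0.31780227] [ 1.04380117  0.63719988 -0.60026433  1.79429507 -0.35514945  1.22950208
  0.68463142] [ 0.001  -0.1749  0.073 ]
[[0.01,[-0.0,0.017,0.022],[-0.0,-0.0,0.1]],[0.01,[-0.001,0.017,0.022],[-0.1,-0.1,0.0]]]
585 [[ 0.4625 -0.0997  0.0817]
 [ 0.4697 -0.0716  0.1296]
 [ 0.477  -0.0236  0.1594]]
near foot [ 0.4693 -0.0288  0.0867]
```

View pics/w6.png

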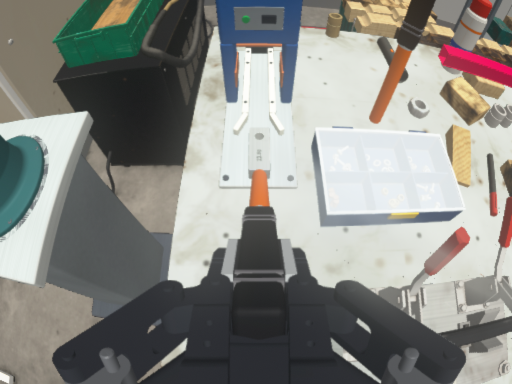

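Wrist view: the stick points at the rear of the gauge (260,150), centred on the channel. Lowering, then starting the push.

drive_tool --plan '[[0.01, [0, 0.017, 0.022], [0, 0, 0]], [0.01, [-0.001, 0.017, 0.022], [0, 0, 0]], [0.01, [0, 0, 0], [0, 0, 0]], [0.01, [0, 0, 0], [0, 0, 0]]]'

```text
clock: 13.88
tool_pos: [0.4728, -0.26, 0.2587]
tcp_rot: [[1.0, 0.016, -0.013], [0.02, -0.706, 0.708], [0.002, -0.708, -0.706]]
contact_force: [0.2, 0.8, -0.8]
width: 0.0191
```

Run:
```python
from h import *
s=env.sense(); print(s["tool_pos"],s["contact_force"],s["joints"],foot())
rows(tcp_for(-.06,.017,45),tilt(45),8,.01)
```

```text
[ 0.47280244 -0.25995751  0.25874513] [ 0.17100962  0.79995019 -0.81082505] [ 1.02385672  0.71437042 -0.58221569  1.82557053 -0.33542913  1.13049774
  0.71636322] [ 0.0004 -0.1686  0.0179]
[[0.01,[0.0,-0.01,0.01],[-0.0,-0.0,0.0]],[0.01,[0.0,-0.009,0.009],[-0.0,-0.0,0.0]],[0.01,[0.0,-0.01,0.01],[-0.0,-0.0,0.0]],[0.01,[0.0,-0.009,0.01],[-0.0,-0.1,0.0]],[0.01,[0.0,-0.01,0.009],[-0.0,0.0,0.0]],[0.01,[0.0,-0.009,0.01],[-0.0,0.0,0.1]],[0.01,[0.0,-0.01,0.01],[-0.1,0.0,-0.0]],[0.01,[0.0,-0.01,0.01],[0.0,-0.0,-0.0]]]
```

drive_tool --plan '[[0.01, [0, -0.01, 0.01], [0, 0, 0]], [0.01, [0, -0.009, 0.009], [0, 0, 0]], [0.01, [0, -0.01, 0.01], [0, 0, 0]], [0.01, [0, -0.009, 0.009], [0, 0, 0]], [0.01, [0, -0.01, 0.01], [0, 0, 0]], [0.01, [0, -0.009, 0.009], [0, 0, 0]], [0.01, [0, -0.01, 0.01], [0, 0, 0]], [0.01, [0, -0.01, 0.01], [0, 0, 0]], [0.01, [0, 0, 0], [0, 0, 0]]]'

```text
clock: 15.0
tool_pos: [0.4697, -0.1491, 0.2574]
tcp_rot: [[1.0, 0.016, -0.017], [0.023, -0.704, 0.71], [-0.0, -0.71, -0.704]]
contact_force: [-0.7, 0.3, -0.9]
width: 0.0192
```

```bash
cat > g.py <<'E'
from h import *
s=env.sense(); print(s["tool_pos"],s["contact_force"],foot(),s["width"])
d=capture("wrist"); W=wcloud(d); cv2.imwrite("pics/wl.png",d["frame"])
d2=capture("side"); V=cloud(d2); cv2.imwrite("pics/sl.png",cv2.resize(d2["frame"][130:300,230:400],(600,600)))
for n,w in(("wrist",W),("side",V)):
    q=w-[*O,0]; L=np.stack([q[...,:2]@Rz[:2,:2][:,i] for i in(0,1)]+[q[...,2]],-1)
    P=L[(abs(L[...,0])<.022)&(L[...,1]>-.15)&(L[...,1]<.133)&(L[...,2]>.0265)&(L[...,2]<.034)]
    if len(P)>5: print(n,len(P),np.round(np.percentile(P,[2,50,98],axis=0),4).tolist(),*rect(P))
E
python3 g.py; python3 -c "
from h import *
rows(tcp_for(.03,.017,45),tilt(45),8,.01)"
```

```text
[ 0.46970442 -0.14908718  0.25743519] [-0.66197597  0.33100277 -0.87685819] [-0.0017 -0.0569  0.0174] 0.019181257557914916
wrist 1243 [[-0.0135, -0.058, 0.0273], [0.0001, -0.0217, 0.0288], [0.0137, 0.0171, 0.0303]] [  0.  -23.7] [86.3 28.4] 87.9
side 166 [[-0.0134, -0.0657, 0.0271], [-0.0007, -0.0179, 0.0292], [0.0135, 0.0198, 0.0331]] [ -0.2 -24. ] [92.9 27.4] 87.9
[[0.01,[0.0,-0.008,0.008],[-0.0,0.0,-0.0]],[0.01,[0.0,-0.008,0.008],[-0.1,0.0,-0.0]],[0.01,[0.0,-0.008,0.008],[0.0,0.0,-0.0]],[0.01,[0.0,-0.008,0.007],[-0.0,0.0,-0.0]],[0.01,[0.001,-0.008,0.008],[-0.0,0.0,-0.0]],[0.01,[-0.0,-0.008,0.008],[-0.1,0.0,-0.0]],[0.01,[-0.0,-0.008,0.008],[0.0,0.0,-0.0]],[0.01,[-0.0,-0.008,0.008],[-0.0,0.0,-0.0]]]
```

drive_tool --plan '[[0.01, [0, -0.008, 0.008], [0, 0, 0]], [0.01, [0.001, -0.008, 0.008], [0, 0, 0]], [0.01, [0, -0.008, 0.008], [0, 0, 0]], [0.01, [0, -0.008, 0.008], [0, 0, 0]], [0.01, [0.001, -0.008, 0.008], [0, 0, 0]], [0.01, [0, -0.008, 0.008], [0, 0, 0]], [0.01, [0, -0.008, 0.008], [0, 0, 0]], [0.01, [0, 0, 0], [0, 0, 0]]]'

```text
clock: 16.1
tool_pos: [0.4701, -0.0704, 0.2577]
tcp_rot: [[1.0, 0.016, -0.016], [0.022, -0.704, 0.71], [-0.0, -0.71, -0.704]]
contact_force: [0.2, 0.6, -0.4]
width: 0.0187
```

```bash
python3 g.py; python3 -c "
from h import *
rows(tcp_for(.058,.017,45),tilt(45),5,.01)"
```

```text
[ 0.47008772 -0.07038552  0.25770877] [ 0.19765175  0.6036327  -0.39392067] [0.0005 0.0217 0.0176] 0.01866248088754279
wrist 845 [[-0.0133, 0.018, 0.0273], [0.0002, 0.0452, 0.0289], [0.0132, 0.0681, 0.0306]] [-0.5 38.5] [61.4 27.2] 88.7
side 201 [[-0.0122, 0.0152, 0.0269], [-0.0, 0.0624, 0.0293], [0.0136, 0.099, 0.0326]] [ 1.1 55.5] [26.4 88.2] 0.4
[[0.01,[-0.0,-0.005,0.005],[-0.0,0.0,-0.0]],[0.01,[-0.0,-0.006,0.006],[-0.1,0.0,-0.0]],[0.01,[-0.001,-0.005,0.005],[-0.0,0.0,-0.0]],[0.01,[0.0,-0.006,0.005],[-0.1,0.0,-0.0]],[0.01,[-0.0,-0.006,0.006],[0.0,0.0,-0.0]]]
```

drive_tool --plan '[[0.01, [0, -0.005, 0.005], [0, 0, 0]], [0.01, [0, -0.005, 0.005], [0, 0, 0]], [0.01, [0, -0.005, 0.005], [0, 0, 0]], [0.01, [0, -0.005, 0.005], [0, 0, 0]], [0.01, [0, -0.003, 0.003], [0, 0, 0]], [0.01, [0, -0.002, 0.002], [0, 0, 0]], [0.01, [0, -0.001, 0.001], [0, 0, 0]], [0.01, [0, 0, 0], [0, 0, 0]], [0.01, [0, 0, 0], [0, 0, 0]]]'

```text
clock: 17.32
tool_pos: [0.4695, -0.0351, 0.2575]
tcp_rot: [[1.0, 0.014, -0.014], [0.02, -0.705, 0.709], [0.0, -0.709, -0.705]]
contact_force: [-0.3, -1.0, -1.9]
width: 0.0192
```

```bash
python3 g.py; python3 -c "
from h import *
rows(tcp_for(.06,.017,45),tilt(45),1,.01)"
```

```text
[ 0.46951121 -0.03513321  0.25745268] [-0.25012813 -1.01548472 -1.86180592] [0.0013 0.0565 0.0169] 0.0192364892149813
wrist 14 [[-0.0072, 0.042, 0.0268], [0.0009, 0.0488, 0.0313], [0.0081, 0.0526, 0.0336]] [ 0.5 46.8] [15.5 11.6] 0.5
side 217 [[-0.0146, 0.0465, 0.027], [-0.0008, 0.0914, 0.0292], [0.0125, 0.129, 0.0328]] [-0.7 86.2] [27.8 91.5] 0.3
[[0.01,[-0.001,-0.003,0.002],[-0.1,-0.0,-0.0]]]
```

View pics/sl.png

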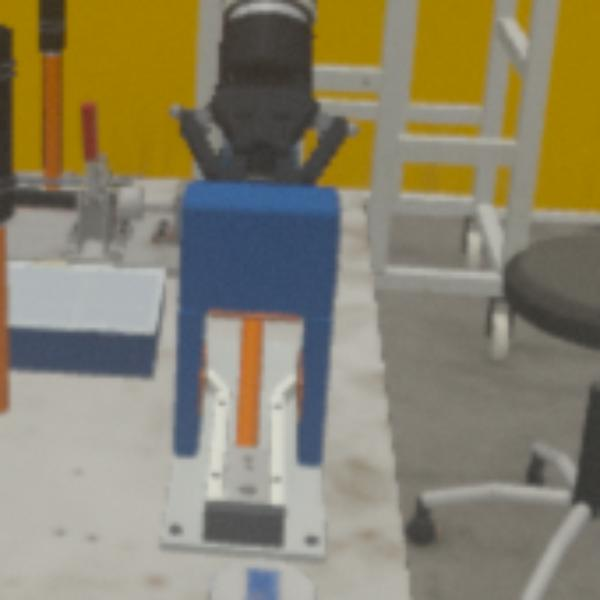

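Side view: the gauge (245,475) is past the arch, just short of the dark stop (245,520), with the stick behind it. Pushing on gently until I feel the stop.

drive_tool --plan '[[0.01, [-0.001, -0.0015, 0.0015], [0, 0, 0]], [0.01, [0, -0.0015, 0.0015], [0, 0, 0]], [0.01, [0, -0.001, 0.001], [0, 0, 0]], [0.01, [0, 0, 0], [0, 0, 0]]]'

```text
clock: 17.92
tool_pos: [0.4688, -0.0309, 0.2577]
tcp_rot: [[1.0, 0.014, -0.012], [0.019, -0.707, 0.707], [0.001, -0.707, -0.707]]
contact_force: [-0.6, -9.1, 4.3]
width: 0.0191
```

drive_tool --plan '[[0.01, [0, 0.002, -0.005], [0, 0, 0]], [0.01, [0, 0, -0.02], [0, 0, 0]], [0.01, [0, 0, -0.03], [0, 0, 0]], [0.01, [0, 0, -0.04], [0, 0, 0]], [0.01, [0, 0, -0.04], [0, 0, 0]], [0.01, [0, 0, -0.04], [0, 0, 0]], [0.01, [0, 0, -0.04], [0, 0, 0]], [0.01, [0, 0, -0.03], [0, 0, 0]], [0.01, [0, 0, 0], [0, 0, 0]]]'

```text
clock: 19.05
tool_pos: [0.4721, -0.2051, 0.4299]
tcp_rot: [[1.0, 0.015, -0.012], [0.019, -0.706, 0.708], [0.002, -0.708, -0.706]]
contact_force: [-1.4, 1.6, -1.6]
width: 0.0189
```

```bash
python3 g.py; python3 -c "
from h import *
rows([.4657,-.1455,.52],down(-17),8,.01)"
```

```text
[ 0.47213726 -0.2051298   0.42988998] [-1.43247076  1.56363091 -1.56079973] [ 0.0012 -0.1137  0.1892] 0.018917489297130777
wrist 45 [[-0.0147, 0.0626, 0.027], [-0.0017, 0.0651, 0.0284], [0.0113, 0.0681, 0.0298]] [-1.7 65.5] [ 6.2 26.1] 88.6
side 180 [[-0.0147, 0.0669, 0.027], [-0.0012, 0.0977, 0.0291], [0.0124, 0.1296, 0.0311]] [-0.9 98.5] [27.6 67.9] 0.2
[[0.01,[-0.001,-0.013,-0.003],[-5.6,0.9,2.2]],[0.01,[-0.001,-0.013,-0.004],[-5.6,0.9,2.1]],[0.01,[-0.001,-0.012,-0.006],[-5.6,0.9,2.2]],[0.01,[-0.002,-0.012,-0.006],[-5.6,0.9,2.1]],[0.01,[-0.002,-0.011,-0.008],[-5.6,0.9,2.2]],[0.01,[-0.002,-0.01,-0.009],[-5.6,0.9,2.2]],[0.01,[-0.003,-0.009,-0.01],[-5.6,0.9,2.1]],[0.01,[-0.003,-0.008,-0.011],[-5.6,0.9,2.2]]]
```

View pics/wl.png

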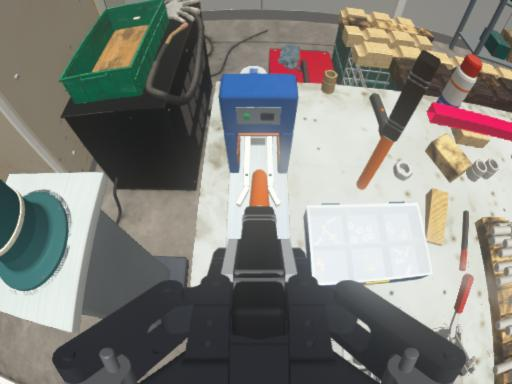

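Wrist view: the stick is withdrawn, the channel is empty up to the arch, and nothing else has moved. The gauge centre measures y ≈ 0.0985 to 0.100, at the stop. Returning the stick to vertical.

drive_tool --plan '[[0.01, [-0.001, -0.013, -0.003], [-5.6, 0.9, 2.2]], [0.01, [-0.001, -0.013, -0.004], [-5.6, 0.9, 2.1]], [0.01, [-0.001, -0.012, -0.006], [-5.6, 0.9, 2.2]], [0.01, [-0.002, -0.012, -0.006], [-5.6, 0.9, 2.1]], [0.01, [-0.002, -0.011, -0.008], [-5.6, 0.9, 2.2]], [0.01, [-0.002, -0.01, -0.009], [-5.6, 0.9, 2.2]], [0.01, [-0.003, -0.009, -0.01], [-5.6, 0.9, 2.1]], [0.01, [-0.003, -0.008, -0.011], [-5.6, 0.9, 2.2]], [0.01, [0, 0, 0], [0, 0, 0]], [0.01, [0, 0, 0], [0, 0, 0]]]'

```text
clock: 20.4
tool_pos: [0.4654, -0.146, 0.5196]
tcp_rot: [[0.956, -0.293, -0.002], [-0.293, -0.956, 0.002], [-0.002, -0.001, -1.0]]
contact_force: [-0.4, 0.0, -1.0]
width: 0.0192
```

```bash
cat > st.py <<'E'
from h import *
s=env.sense(); print(s["tool_pos"],s["tcp_rot"][:,2],s["width"],s["contact_force"])
d=capture("side"); W=cloud(d); c=d["frame"].astype(int)
M=box(W,.42,.52,-.22,-.07,.05,.4)&(c[...,2]>c[...,0]+60)&(c[...,2]>c[...,1]*1.5)
P=W[M]; fx=np.polyfit(P[:,2],P[:,0],1); fy=np.polyfit(P[:,2],P[:,1],1)
print(len(P),"z",np.round(P[:,2].min(),4),P[:,2].max(),"slopes",fx[0],fy[0],"at low",np.polyval(fx,P[:,2].min()),np.polyval(fy,P[:,2].min()))
E
python3 st.py; python3 -c "
from h import *
rows([.4657,-.1455,.50],down(-17),1,.01)"
```

```text
[ 0.46540023 -0.14601796  0.51964978] [-0.00160163  0.001665   -0.99999733] 0.01921104175214453 [-0.39303421  0.03831097 -1.00648263]
171 z 0.1796 0.29521174371384373 slopes 0.007766802714308885 -0.01082009801143137 at low 0.46505824179519734 -0.13736229061602753
[[0.01,[0.0,-0.001,0.02],[-0.1,0.1,-0.1]]]
```

drive_tool --plan '[[0.01, [0, 0, 0.03], [0, 0, 0]], [0.01, [0, 0, 0.03], [0, 0, 0]], [0.01, [0, 0, 0.03], [0, 0, 0]], [0.01, [0, 0, 0.02], [0, 0, 0]], [0.01, [0, 0, 0.02], [0, 0, 0]], [0.01, [0, 0, 0], [0, 0, 0]]]'

```text
clock: 21.2
tool_pos: [0.465, -0.147, 0.389]
tcp_rot: [[0.956, -0.295, -0.004], [-0.295, -0.956, 0.002], [-0.004, -0.001, -1.0]]
contact_force: [0.6, -0.4, 0.0]
width: 0.0187
```

```bash
python3 -c "
from h import *
print(env.sense()['contact_force'],env.sense()['torque']);rows([.4657,-.1455,.353],down(-17),2,.01)"
```

```text
[ 0.61416414 -0.42553842  0.03498923] [0.01408211 0.0384354  0.00198963]
[[0.01,[0.0,-0.001,0.018],[-0.0,0.1,-0.1]],[0.01,[0.0,-0.001,0.018],[-0.0,0.1,-0.0]]]
```

drive_tool --plan '[[0.01, [0, -0.001, 0.018], [0, 0.1, 0]], [0.01, [0, 0, 0.016], [0, 0.1, 0]], [0.01, [0, 0, 0.003], [0, 0, 0]], [0.01, [0, 0, 0], [0, 0, 0]]]'

```text
clock: 21.7
tool_pos: [0.4662, -0.1456, 0.3541]
tcp_rot: [[0.956, -0.294, 0.004], [-0.294, -0.956, -0.002], [0.004, 0.001, -1.0]]
contact_force: [0.5, -0.1, -0.1]
width: 0.0192
```

drive_tool --plan '[[0.01, [0, 0, 0.002], [0, 0, 0]], [0.01, [0, 0, 0], [0, 0, 0]], [0.03, [0, 0, 0], [0, 0, 0]], [0.05, [0, 0, 0], [0, 0, 0]], [0.06, [0, 0, 0], [0, 0, 0]], [0.06, [0, 0, -0.02], [0, 0, 0]], [0.06, [0, 0, -0.04], [0, 0, 0]], [0.06, [0, 0, -0.05], [0, 0, 0]], [0.06, [0, 0, -0.05], [0, 0, 0]], [0.06, [0, 0, 0], [0, 0, 0]]]'

```text
clock: 22.95
tool_pos: [0.4663, -0.1449, 0.5159]
tcp_rot: [[0.956, -0.294, 0.011], [-0.294, -0.956, -0.005], [0.012, 0.002, -1.0]]
contact_force: [0.1, -0.7, -1.0]
width: 0.0602
```

Run:
```python
from h import *
exec(open("g.py").read()); 
P=W[box(W,.42,.52,-.2,-.09,.22,.26)]; print("sticktop wrist",len(P),*rect(P),np.median(P[:,2]),P[:,2].max())
P=V[box(V,.42,.52,-.2,-.08,.09,.25)]; print("side stick",len(P),P[:,2].max(),np.polyfit(P[:,2],P[:,0],1),np.polyfit(P[:,2],P[:,1],1))
d=capture("side");cv2.imwrite("pics/fin.png",cv2.resize(d["frame"][110:330,160:400],(654,600)))
for n,b in dict(bush=(.58,.68,.36,.44,.03,.07),tin=(.38,.5,.33,.43,.02,.07)).items(): print(n,*rect(V[box(V,*b)]))
```

```text
[ 0.46626298 -0.14492006  0.51593039] [ 0.10906259 -0.70674026 -0.95578543] [-0.0007 -0.2968  0.175 ] 0.060185872749309616
side 181 [[-0.0147, 0.0652, 0.0274], [-0.0012, 0.0988, 0.0292], [0.0124, 0.1298, 0.031]] [-0.9 97.5] [27.6 68. ] 0.2
sticktop wrist 607 [ 467.5 -145.3] [20.9 20.3] 72.9 0.23861961761071443 0.2410518377133536
side stick 312 0.24010438475268664 [-0.00051373  0.46786546] [ 0.01352805 -0.13909179]
bush [617.3 389.8] [28.2 31.3] 11.7
tin [448.7 388. ] [58.3 59. ] 53.6
```

View pics/fin.png

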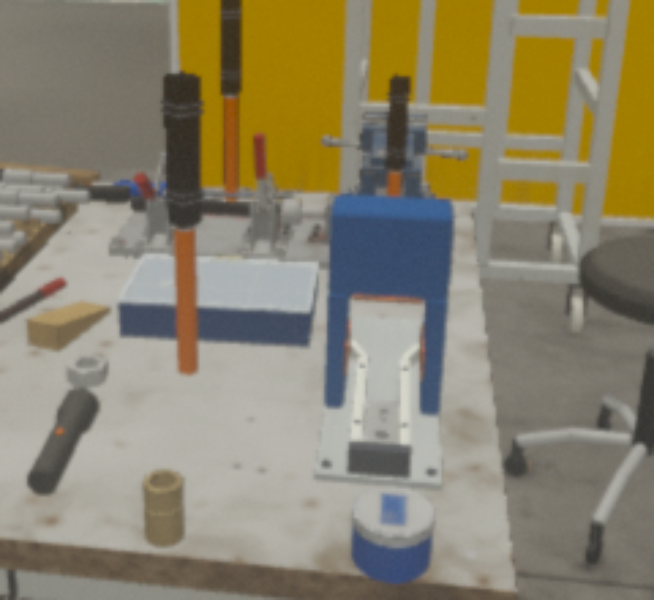

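```bash
python3 -c "
from h import *
env.job_done(); print(env.sense()['clock'])"
```

```text
the job is handed in; nothing more can be done
the job is handed in; nothing more can be done
```

The job is done and handed in at about 23 s of the 72 s allowed; no verdict was reported. I laid the gauge on the loading end and released it. Then I pushed it with the slanted stick through the arch to the end stop and put the stick back in its stand.

- **Gauge:** the final side-camera check put its centre at y of about 0.0975 m in the demagnetiser's frame, x about -1 mm and in line within 1°. The stick's position when it met about 9 N at the stop gives 0.100 to 0.101 m. The two disagree by 2 to 3 mm, but both lie inside the 0.095 to 0.106 m window. The wrist camera could no longer see the gauge at the end.
- **Stick:** it stands with its top at 0.239 to 0.241 m, so the foot is on the pocket floor. It is within 2 mm of the stand's axis and leans about 0.014 rad. The gripper is open and clear above it.
- **Other things:** the bush and tin measured within about 1 mm of where they started. I checked the nut and torch only by eye, and they look unmoved.

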